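Find the softest spring clip for the gilt flower

ROBOT

A 6-joint arm with a two-finger parallel gripper is mounted at the origin on the work surface. World frame = base frame: x ahead of the robot, y to its left, z up, the work surface at z = 0. Lengths are in m, angles in rad, forces in N, time in s.
With the tool pointing down it reaches from about 0.275 to 0.975 m from the base axis. Payload 8.4 kg.
Tool frame: the origin (TCP) lies on the centre line of the jaws, within the pads' length; the fingertips stand robot.tip_extent ahead of it and the grasp point (between the pads) lies 11 mm behind it (robot.tip_extent is the distance from the TCP to the fingertips, in m); x points along the fingers, y is the direction in which the jaws open and shut, and the axes are right-handed (so a half turn about x gives the same grasp; the last joint's range is limited). The gripper opens to 92 mm and grips with 3 to 60 N. Pads are 20 mm wide; open, the fingers measure 128 mm over their backs; the gripper's body (75 mm by 189 mm) begins 69 mm behind the grasp point.
Start: joints at [1.171, 0.353, 1.633, -0, 1.155, -0.002], TCP at [0.242, 0.576, 0.223] pointing down, gripper open.
Joint ranges: [-2.63, 2.63], [-0.92, 2.1], [0.06, 2.66], [-1.3, 4.44], [0, 2.69], [-3.02, 3.02]. Speed limits (rad/s): [2.22, 2.22, 2.79, 3.14, 3.14, 3.14].

INTERFACE

Orientations are given as a rotation vector (axis times angle).
In Python, from station import robot, imaging, nets gives the robot as it stands. The module is installed in compiled form; this text tells all that it offers.
- The arm moves only by the shell command python3 -m handwheel 'ROWS' [FORCE]. ROWS is JSON, a list of rows, each a list of 7 numbers: the opening in per cent of the stroke, from 0 (shut) to 100 (fully open), then the shift along the tool's x, y, z in m, then the turn, a rotation vector about the tool's x, y, z in rad. In form: [[claw, x, y, z, rx, ry, rz], ...]. A call has 1 to 12 rows; each row shifts and turns the commanded pose from where the row before left it, along the tool's axes as they then stand; what a row does not reach is not made up. A row lasts 1/12 s, in which the tool goes at most 41.7 mm and 7.16 degrees, less where a joint would pass 70% of its speed; a pose out of reach is approached as far as the arm can. A call is refused whole if a number of a shift passes 0.0417 or a number of a turn 0.125, either way. A call with a gripper value outside its range is refused whole. The fingers move at their own pace and stop on an object; FORCE is the grip in N (left out, the last holds). Time passes only in rows, so rows that do not move let the fingers close. It gives the time, the measured TCP pose, the force and the opening at its end, in the units of the state.
- robot.get_obs(): the state, without advancing time (a new reading comes with each control period).
- imaging.snapshot(name): name is "scene" or "top" or "wrist"; returns (picture, depth): 480x640x3 uint8, red, green, blue; 480x640 float32, m along the optical axis (not along the pixel's ray), 0 where there is no reading.
- imaging.get_calibration(name): a dict with "intrinsics" (3x3 intrinsics, pixels), "k1" (the pictures are not rectified: a ray, as slopes to the right and down, at radius r is drawn at 1 + k1 r^2 times it, then the intrinsics apply), "R" (3x3) and "t" (3): a world point X has camera coordinates R X + t. Camera axes: x right, y down, z forward; pixel columns grow to the right and rows downward; lengths in m; the calibration is good to about 2 mm. A picture is of the moment at which its call begins: read the wrist's pose just before it. get_calibration takes no time and is no camera call; for the wrist camera it gives the pose at the moment of the call.
- robot.sign_off(): hands the job in, once; it reports no verdict.
Trained networks look in the newest picture that a camera, given by its name, has taken for a name from the list of things; names that differ only in an ending like _2 or _b are one class to them, and where a whole thing is asked for, a point or a joint stands for the part that bears it (a point fixed in the world has none). Each returns a list of dicts, best first, with "score" (0 to 1); they miss things now and then, are a little off and sometimes report something else, mostly with a low value. They report only what shows in the picture. A call takes as long as a camera call. They do not tell look-alikes from the thing itself.
- nets.search_frame(camera, query): "xyz" ([x, y, z] in m, in world coordinates, good to about 4 mm: the middle of the surface that is visible of it).
- nets.cut_out(camera, query): "mask" (480x640 bool, what is visible of it).
- nets.tip_of(camera, query): "xyz" ([x, y, z] in m, in world coordinates, good to about 4 mm: a listed point, or the origin of a listed thing).
The state is a dict: "time_s": time; "qpos": joint angles; "qvel": joint speeds; "effort": joint torques, N m; "tcp_pos": TCP position; "orientation": TCP orientation; "wrist_force": force on the tool from outside, world axes, zero at the start; "moment": the same for the moment, N m; "opening": finger opening in m.
Only numpy, scipy, OpenCV 4.12 (cv2) and the standard library are available. Lean on these libraries where they do the work, as an engineer would, in place of code of your own. Each camera call takes 0.05 s, during which the arm holds its last target.

TASK

The gilt flower is to be held by the softest of these three brass leaf springs. One after the other, from the robot's left to its right, gently press the free tip of each leaf straight down until it meets its stop (no harder than 20 N), hold it there a moment and let it spring back up. Then stand the brass test weight upright on the tip of the leaf that gave way most easily, so that the weight alone holds that leaf down on its stop; let go, and leave everything else on the bench where it is.

Things in the scene. Friction and masses are not known exactly. Their poses are not given: they have to be found in the camera images.
- plate: green-edged glass work plate, 260 (x) by 480 (y) by 6 mm, lying on the bench with a sheet of white blotting board on it; origin at the centre of its underside, +y to the robot's left. The three clamps stand side by side across it, fixed to it, about 145 mm apart, each turned a little. They look alike and which is where changes; the names a, b, c say nothing of position or of stiffness
- clamp_a: clamp fixed to the plate: base 156 x 52 x 10 mm, grey block at its far end (35 x 44 mm, screw heads 79 mm above the underside), brass leaf spring sticking out of it towards the robot (own -x) and sloping a little upwards, steel stop post under the leaf's free tip. Origin: underside, 22 mm nearer the robot than the block's centre; x from leaf tip to block, z up
- tip_a (a point): centre of the upper face of the 34 mm brass disc at the leaf's free tip (moves with it), 82 mm above the bench at rest, 65 mm from the block; slopes 0.2 rad at rest, nearly level at the stop. Springs down 8 to 14 mm to a rigid stop; the travel differs and has to be felt. Force 0.2 to 1.3 N at first touch, growing evenly to 2 to 9 N just before the stop; the softest leaf is less than half as stiff as the next
- clamp_b: clamp fixed to the plate: base 156 x 52 x 10 mm, grey block at its far end (35 x 44 mm, screw heads 79 mm above the underside), brass leaf spring sticking out of it towards the robot (own -x) and sloping a little upwards, steel stop post under the leaf's free tip. Origin: underside, 22 mm nearer the robot than the block's centre; x from leaf tip to block, z up
- tip_b (a point): centre of the upper face of the 34 mm brass disc at the leaf's free tip (moves with it), 82 mm above the bench at rest, 65 mm from the block; slopes 0.2 rad at rest, nearly level at the stop. Springs down 8 to 14 mm to a rigid stop; the travel differs and has to be felt. Force 0.2 to 1.3 N at first touch, growing evenly to 2 to 9 N just before the stop; the softest leaf is less than half as stiff as the next
- clamp_c: clamp fixed to the plate: base 156 x 52 x 10 mm, grey block at its far end (35 x 44 mm, screw heads 79 mm above the underside), brass leaf spring sticking out of it towards the robot (own -x) and sloping a little upwards, steel stop post under the leaf's free tip. Origin: underside, 22 mm nearer the robot than the block's centre; x from leaf tip to block, z up
- tip_c (a point): centre of the upper face of the 34 mm brass disc at the leaf's free tip (moves with it), 82 mm above the bench at rest, 65 mm from the block; slopes 0.2 rad at rest, nearly level at the stop. Springs down 8 to 14 mm to a rigid stop; the travel differs and has to be felt. Force 0.2 to 1.3 N at first touch, growing evenly to 2 to 9 N just before the stop; the softest leaf is less than half as stiff as the next
- weight_mid (a point): centre, half-way up, of the brass test weight: upright cylinder 68 mm tall, body 32 mm across up to 50 mm from its underside, then a 18 mm neck and a 26 mm knob on top; 0.36 to 0.44 kg, enough to hold the softest leaf down on its stop but not the others; stands on the bench to the right of the glass plate; z up along its axis
- flower: gilt flower ornament, 31 mm across and 8 mm high with a 58 mm wire stem, lying on the plate between two clamps; fragile; to be left alone; origin at its underside
- pad_block: small cork block, 45 by 22 by 14 mm, on the plate between two clamps; to be left alone; origin at its underside
- tin_a: open brass tin, 72 mm across, 35 mm high, left of the plate; to be left alone; origin at its underside
- tin_b: open brass tin, 66 mm across, 45 mm high, left of the plate; to be left alone; origin at its underside
- solvent: amber glass bottle, 52 mm across, 110 mm high, at the far right; to be left alone; origin at its underside
- probe: thin wooden-handled steel probe, 160 mm long, lying at the left; to be left alone; origin at its underside
- eraser: white block eraser, 50 by 24 by 13 mm, lying at the left; to be left alone; origin at its underside
Not all that is in view belongs to the job. What is shaped like the part that bears weight_mid but green is not meant.

How it is judged:
On the way, in this order (a step that is already met when the one before it is completed fails the run):
1. the leaf of the left clamp is pressed down to within 2 mm of its stop and held for a moment, the other two leaves being up (((z of tip_a in the frame of clamp_a below 0.0665 m and z of tip_b in the frame of clamp_b above 0.0733 m and z of tip_c in the frame of clamp_c above 0.0733 m and y of clamp_a in the frame of plate above 0.07 m) or (z of tip_b in the frame of clamp_b below 0.0655 m and z of tip_a in the frame of clamp_a above 0.0733 m and z of tip_c in the frame of clamp_c above 0.0733 m and y of clamp_b in the frame of plate above 0.07 m) or (z of tip_c in the frame of clamp_c below 0.0695 m and z of tip_a in the frame of clamp_a above 0.0733 m and z of tip_b in the frame of clamp_b above 0.0733 m and y of clamp_c in the frame of plate above 0.07 m))), for 0.1 s.
2. the leaf of the middle clamp is pressed down to within 2 mm of its stop and held for a moment, the other two leaves being up (((z of tip_a in the frame of clamp_a below 0.0665 m and z of tip_b in the frame of clamp_b above 0.0733 m and z of tip_c in the frame of clamp_c above 0.0733 m and y of clamp_a in the frame of plate between -0.07 and 0.07 m) or (z of tip_b in the frame of clamp_b below 0.0655 m and z of tip_a in the frame of clamp_a above 0.0733 m and z of tip_c in the frame of clamp_c above 0.0733 m and y of clamp_b in the frame of plate between -0.07 and 0.07 m) or (z of tip_c in the frame of clamp_c below 0.0695 m and z of tip_a in the frame of clamp_a above 0.0733 m and z of tip_b in the frame of clamp_b above 0.0733 m and y of clamp_c in the frame of plate between -0.07 and 0.07 m))), for 0.1 s.
3. the leaf of the right clamp is pressed down to within 2 mm of its stop and held for a moment, the other two leaves being up (((z of tip_a in the frame of clamp_a below 0.0665 m and z of tip_b in the frame of clamp_b above 0.0733 m and z of tip_c in the frame of clamp_c above 0.0733 m and y of clamp_a in the frame of plate below -0.07 m) or (z of tip_b in the frame of clamp_b below 0.0655 m and z of tip_a in the frame of clamp_a above 0.0733 m and z of tip_c in the frame of clamp_c above 0.0733 m and y of clamp_b in the frame of plate below -0.07 m) or (z of tip_c in the frame of clamp_c below 0.0695 m and z of tip_a in the frame of clamp_a above 0.0733 m and z of tip_b in the frame of clamp_b above 0.0733 m and y of clamp_c in the frame of plate below -0.07 m))), for 0.1 s.
At the end, for the whole second after the job is handed in: the test weight stands upright (within 0.12 rad), released and at rest, within 10 mm of the centre of the disc of one leaf, which it alone holds down to within 2 mm of its stop, and the other two leaves are up (within 3 mm of rest) (((horizontal distance between weight_mid and tip_a below 0.01 m and z of tip_a in the frame of clamp_a below 0.0665 m and z of weight_mid in the frame of tip_a between 0.03 and 0.038 m and z of tip_b in the frame of clamp_b above 0.0733 m and z of tip_c in the frame of clamp_c above 0.0733 m) or (horizontal distance between weight_mid and tip_b below 0.01 m and z of tip_b in the frame of clamp_b below 0.0655 m and z of weight_mid in the frame of tip_b between 0.03 and 0.038 m and z of tip_a in the frame of clamp_a above 0.0733 m and z of tip_c in the frame of clamp_c above 0.0733 m) or (horizontal distance between weight_mid and tip_c below 0.01 m and z of tip_c in the frame of clamp_c below 0.0695 m and z of weight_mid in the frame of tip_c between 0.03 and 0.038 m and z of tip_a in the frame of clamp_a above 0.0733 m and z of tip_b in the frame of clamp_b above 0.0733 m)) and angle between weight_mid's own z axis and vertical below 0.12 rad and linear speed of weight below 0.02 m/s); the robot touches nothing.
It fails at once if a clamp or its leaf is pushed with more than 20 N (contact force between any of clamp_a, clamp_b, clamp_c and anything else above 20 N).
It fails at once if the flower ornament is shifted by more than 10 mm (distance of flower from where it was at the start of the episode above 0.01 m).
It fails at once if another thing on the bench is shifted by more than 20 mm (distance of any of pad_block, tin_a, tin_b, solvent, probe, eraser from where it was at the start of the episode above 0.02 m).
It also fails if it takes over 72 s, if anything falls off the work surface, if the arm or the gripper's body presses on something with over 40 N, if the wrist force passes 120 N, or if a joint passes its speed limit or range.

## Working session

There is one attempt and no reset: what is moved stays moved. The work goes in short steps, Python scripts to look and compute and a shell command to move; the robot and the scene stay as the last step left them, time stands still between calls to the robot, and variables do not carry over. Pictures are saved under pics/ and viewed, and the job is handed in when it is done.

```bash
mkdir -p pics; ls; cat > h.py <<'E'
import numpy as np, cv2
from station import robot, imaging, nets
from scipy.spatial.transform import Rotation as Rn
def snap(c,f):
    p,d=imaging.snapshot(c); cv2.imwrite('pics/'+f,p[:,:,::-1]); return p,d
def px2w(c,u,v,z,cal=None):
    # pixel + depth along the axis -> world
    cal=cal or imaging.get_calibration(c); K=cal['intrinsics']
    x=cv2.undistortPoints(np.array([[[u,v]]],float),np.array(K),np.array([cal['k1'],0,0,0.]))[0,0]
    return np.array(cal['R']).T@(np.array([x[0]*z,x[1]*z,z])-cal['t'])
def ob():
    o=robot.get_obs(); R=Rn.from_rotvec(o['orientation']).as_matrix()
    print('t',o['time_s'],'tcp',np.round(o['tcp_pos'],4),'F',np.round(o['wrist_force'],2),'open',round(o['opening'],4)); print(np.round(R,3)); return o,R
E
python3 - <<'E'
from h import *
print(robot.tip_extent); o,R=ob()
for c in ['scene','top']:
    p,d=snap(c,c+'0.png')
    for q in ['tip_a','weight_mid']:
        for r in nets.tip_of(c,q)[:6]: print(c,q,round(r['score'],2),np.round(r['xyz'],4))
for q in ['clamp_a','flower','pad_block','tin_a','solvent','probe','eraser','plate']:
    for r in nets.search_frame('top',q)[:5]: print(q,round(r['score'],2),np.round(r['xyz'],4))
o,R=ob()
E
```

```text
pics
0.008
t 0.0 tcp [0.2419 0.5758 0.2219] F [-0.08  0.47 -1.09] open 0.0922
[[-0.001  0.387  0.922]
 [-0.001  0.922 -0.387]
 [-1.    -0.001 -0.   ]]
scene tip_a 0.72 [0.5089 0.0051 0.079 ]
scene tip_a 0.72 [0.5024 0.1564 0.0824]
scene tip_a 0.66 [ 0.4905 -0.1291  0.079 ]
scene tip_a 0.3 [ 0.5459 -0.1338  0.0069]
scene weight_mid 0.8 [ 0.6019 -0.3764  0.0334]
scene weight_mid 0.68 [ 0.4584 -0.3561  0.0365]
scene weight_mid 0.67 [ 0.5355 -0.3644  0.0338]
top tip_a 0.77 [0.5108 0.0155 0.0815]
top tip_a 0.69 [0.5057 0.162  0.0791]
top tip_a 0.52 [ 0.4868 -0.1276  0.0847]
top tip_a 0.43 [0.5627 0.4478 0.0031]
top weight_mid 0.75 [ 0.6043 -0.367   0.034 ]
top weight_mid 0.65 [ 0.4578 -0.3572  0.0325]
top weight_mid 0.59 [0.5427 0.0875 0.0111]
top weight_mid 0.5 [ 0.5321 -0.3589  0.0366]
top weight_mid 0.31 [ 0.5468 -0.1314  0.0054]
clamp_a 0.94 [ 0.5181 -0.1267  0.0165]
clamp_a 0.83 [0.5369 0.1511 0.0196]
clamp_a 0.61 [0.54   0.006  0.0131]
clamp_a 0.59 [ 0.6858 -0.3468  0.0739]
flower 0.52 [0.5454 0.0891 0.0157]
tin_a 0.79 [0.6526 0.361  0.0083]
tin_a 0.55 [0.5007 0.3401 0.0063]
solvent 0.57 [ 0.6873 -0.3517  0.0738]
probe 0.48 [0.4044 0.4558 0.0096]
eraser 0.74 [0.5576 0.4479 0.0165]
plate 0.73 [0.5297 0.0275 0.0092]
plate 0.23 [ 0.5    -0.1334  0.0813]
t 0.7 tcp [0.2421 0.5762 0.2226] F [0.15 0.04 0.1 ] open 0.0918
[[ 0.     0.387  0.922]
 [ 0.     0.922 -0.387]
 [-1.     0.    -0.   ]]
```

View pics/scene0.png

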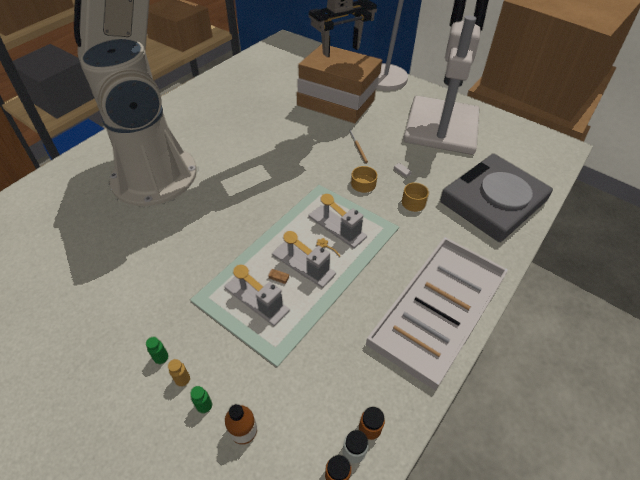

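View pics/top0.png

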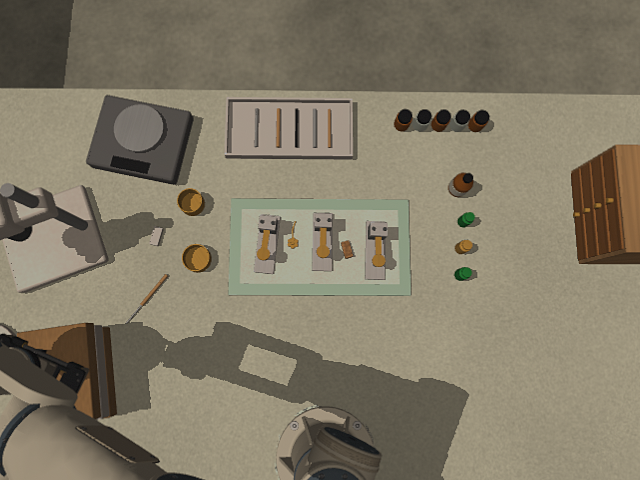

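The scene shows three leaf clamps, at top-view pixels (265,245), (322,240) and (378,250). The brass weight is at (464,247), between two green look-alikes. I'll move to the left clamp and turn the jaws to lie along world y.

```bash
python3 -m handwheel '[[0,-0.02,-0.02,0.03,-0.0995,0,0],[0,0,-0.03,0.025,-0.0995,0,0],[0,0,-0.03,0.025,-0.0995,0,0],[0,0,-0.03,0.02,-0.0995,0,0],[0,0,-0.04,0.01,0,0,0],[0,0,-0.04,0.01,0,0,0],[0,0,-0.04,0.01,0,0,0],[0,0,-0.04,0.01,0,0,0],[0,0,-0.04,0.01,0,0,0],[0,0,-0.03,0.02,0,0,0]]'
python3 - <<'E'
from h import *
ob()
p,d=snap('wrist','w1.png')
for q in ['tip_a']:
    for r in nets.tip_of('wrist',q)[:4]: print(q,round(r['score'],2),np.round(r['xyz'],4))
cal=imaging.get_calibration('wrist'); print(cal)
E
```

```text
time_s: 1.53
tcp_pos: [0.3813, 0.2112, 0.2427]
orientation: [-0.001, 1.571, -0.0]
wrist_force: [1.5, 1.4, 0.1]
opening: 0.0273
t 1.5333 tcp [0.3813 0.2112 0.2427] F [1.5  1.37 0.13] open 0.0273
[[-0.001 -0.     1.   ]
 [-0.001  1.     0.   ]
 [-1.    -0.001 -0.001]]
tip_a 0.83 [0.5105 0.0092 0.0797]
tip_a 0.26 [0.555  0.449  0.0008]
tip_a 0.25 [0.5612 0.1464 0.0042]
{'intrinsics': array([[334.65421196,   0.        , 317.9943271 ],
       [  0.        , 334.65421196, 237.91284207],
       [  0.        ,   0.        ,   1.        ]]), 'k1': 0.0048707593096961955, 'R': array([[ 0.00519733,  0.9999857 , -0.00125756],
       [ 0.96285158, -0.00466479,  0.2699909 ],
       [ 0.26998117, -0.00261408, -0.96286205]]), 't': array([-0.21086663, -0.40648845,  0.3086443 ])}
```

View pics/w1.png

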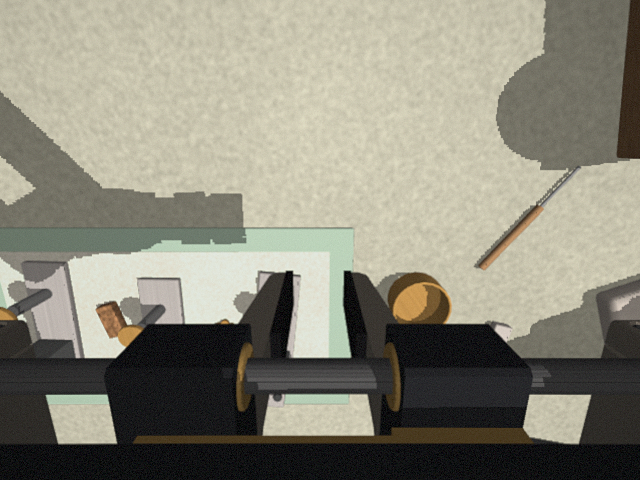

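The wrist view looks over the gripper, and the tips to the lower left are partly hidden. I'll move forward so that all three tips show.

```bash
python3 -m handwheel '[[0,0,-0.02,0.03,0,0,0],[0,0,-0.02,0.03,0,0,0],[0,0,-0.02,0.03,0,0,0],[0,0,-0.02,0.03,0,0,0],[0,0,-0.02,0.03,0,0,0],[0,0,-0.02,0.02,0,0,0],[0,0,0,0,0,0,0],[0,0,0,0,0,0,0]]'
python3 - <<'E'
from h import *
ob()
p,d=snap('wrist','w2.png')
for q in ['tip_a']:
    for r in nets.tip_of('wrist',q)[:4]: print(q,round(r['score'],2),np.round(r['xyz'],4))
# brass disc: colour mask with height
cal=imaging.get_calibration('wrist')
hsv=cv2.cvtColor(p,cv2.COLOR_RGB2HSV)
m=((hsv[...,0]>10)&(hsv[...,0]<30)&(hsv[...,1]>140)&(hsv[...,2]>80)).astype(np.uint8)
cv2.imwrite('pics/w2m.png',m*255)
n,l,s,c=cv2.connectedComponentsWithStats(m)
for i in range(1,n):
    if s[i,4]>150: print(s[i],c[i],np.round(px2w('wrist',*c[i],np.median(d[l==i]),cal),4))
E
```

```text
time_s: 2.3
tcp_pos: [0.5531, 0.0939, 0.2421]
orientation: [0.001, 1.572, -0.001]
wrist_force: [-1.3, -0.3, -1.2]
opening: 0.0006
t 2.3 tcp [0.5531 0.0939 0.2421] F [-1.25 -0.28 -1.2 ] open 0.0006
[[-0.001  0.002  1.   ]
 [ 0.     1.    -0.002]
 [-1.     0.    -0.001]]
tip_a 0.85 [0.5021 0.1545 0.0815]
tip_a 0.78 [ 0.4908 -0.1302  0.0832]
tip_a 0.68 [0.5115 0.0106 0.081 ]
[ 510  131   68   67 2315] [535.71015119 163.58704104] [0.4981 0.3464 0.0079]
[  59  138   47   82 1700] [ 83.69 171.61] [ 0.5012 -0.1276  0.084 ]
[ 367  155   37   79 1546] [382.71216041 188.21862872] [0.5169 0.1558 0.0838]
[ 213  163   34   77 1506] [231.34462151 194.54581673] [0.5229 0.0101 0.0838]
[302 190  22  59 418] [312.22009569 205.50717703] [0.5458 0.0869 0.015 ]
[ 515  259   57   62 1217] [535.87099425 290.72391126] [0.656  0.3709 0.0128]
```

View pics/w2.png

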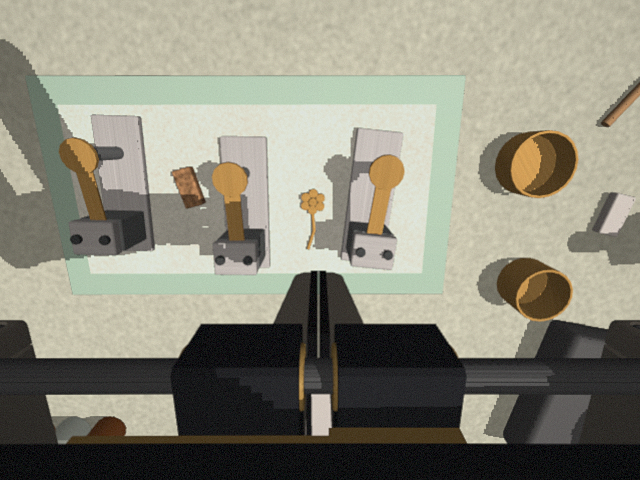

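The picture shows the three discs, with centres near (386,172), (229,180) and (79,155). I'll refine these by opening the mask to isolate each disc.

```bash
cat >> h.py <<'E'
def discs(c,f):
    cal=imaging.get_calibration(c); p,d=snap(c,f)
    hsv=cv2.cvtColor(p,cv2.COLOR_RGB2HSV)
    m=((hsv[...,0]>10)&(hsv[...,0]<30)&(hsv[...,1]>140)&(hsv[...,2]>60)).astype(np.uint8)
    n,l,s,ce=cv2.connectedComponentsWithStats(m)
    for i in range(1,n):
        if s[i,4]<300: continue
        w=np.array([px2w(c,u,v,d[v,u],cal) for v,u in zip(*np.where(l==i))])
        hi=w[np.abs(w[:,2]-.078)<.015]
        if len(hi)<200: continue
        # near end 34 mm of it: robust disc centre from the near (-x) end
        x0=np.percentile(hi[:,0],0.5); dd=hi[hi[:,0]<x0+.034]
        yc=(np.percentile(dd[:,1],1)+np.percentile(dd[:,1],99))/2
        mid=dd[np.abs(dd[:,0]-x0-.017)<.003]
        print('disc x',round(x0+.0168,4),'y',round(yc,4),'ywidth',np.round(np.ptp(dd[:,1]),4),'z',np.round(np.median(mid[:,2]),4))
E
python3 - <<'E'
from h import *
discs('wrist','w3.png'); discs('top','t3.png'); discs('scene','s3.png'); ob()
E
```

```text
disc x 0.4894 y -0.1307 ywidth 0.0332 z 0.0837
disc x 0.5051 y 0.1571 ywidth 0.0322 z 0.0836
disc x 0.5117 y 0.0084 ywidth 0.0316 z 0.0834
disc x 0.5191 y -0.6762 ywidth 0.007 z 0.0749
disc x 0.6938 y -0.3613 ywidth 0.0471 z 0.0765
t 2.55 tcp [0.5519 0.095  0.2427] F [ 0.29 -0.51 -0.64] open 0.0002
[[-0.    -0.002  1.   ]
 [ 0.     1.     0.002]
 [-1.     0.    -0.   ]]
```

```bash
python3 -m handwheel '[[0,0,0.02,-0.016,0,0,0],[0,0,0.02,-0.016,0,0,0],[0,0.02,0.022,-0.017,0,0,0],[0,0.03,0,0,0,0,0],[0,0.03,0,0,0,0,0],[0,0.03,0,0,0,0,0],[0,0.02,0,0,0,0,0],[0,0.01,0,0,0,0,0],[0,0,0,0,0,0,0],[0,0,0,0,0,0,0]]'
for i in 1 2 3; do python3 -m handwheel '[[0,0,0,0,0,0,0]]' | tr '\n' ' '; done
```

```text
time_s: 3.38
tcp_pos: [0.5037, 0.1564, 0.1031]
orientation: [-0.001, 1.571, 0.001]
wrist_force: [0.8, -0.0, 0.3]
opening: 0.0004
time_s: 3.47 tcp_pos: [0.5046, 0.1565, 0.104] orientation: [0.0, 1.569, 0.001] wrist_force: [0.1, -0.8, 0.4] opening: 0.0002 time_s: 3.55 tcp_pos: [0.5047, 0.1564, 0.1041] orientation: [0.0, 1.568, 0.001] wrist_force: [-0.1, 0.3, -0.4] opening: 0.0008 time_s: 3.63 tcp_pos: [0.5045, 0.1562, 0.1039] orientation: [0.0, 1.569, 0.001] wrist_force: [-0.1, 0.3, -0.2] opening: 0.0007
```

```bash
f(){ tr '\n' ' ' | sed 's/orientation.*wrist/wrist/'; echo; }
python3 -m handwheel '[[0,0.006,0,0,0,0,0],[0,0.003,0,0,0,0,0],[0,0,0,0,0,0,0]]'|f
python3 -m handwheel '[[0,0.002,0,0,0,0,0],[0,0,0,0,0,0,0]]'|f
python3 -m handwheel '[[0,0.002,0,0,0,0,0],[0,0,0,0,0,0,0]]'|f
python3 -m handwheel '[[0,0.002,0,0,0,0,0],[0,0,0,0,0,0,0]]'|f
python3 -m handwheel '[[0,0.002,0,0,0,0,0],[0,0,0,0,0,0,0]]'|f
```

```text
time_s: 3.88 tcp_pos: [0.5032, 0.1558, 0.0929] wrist_force: [0.2, -0.1, -0.8] opening: 0.0004 
time_s: 4.05 tcp_pos: [0.5035, 0.1559, 0.0913] wrist_force: [-1.0, 0.7, 2.0] opening: 0.0003 
time_s: 4.22 tcp_pos: [0.5036, 0.156, 0.0895] wrist_force: [-1.0, 0.5, 3.0] opening: 0.0005 
time_s: 4.38 tcp_pos: [0.5035, 0.156, 0.0874] wrist_force: [-1.4, 0.6, 4.7] opening: 0.0004 
time_s: 4.55 tcp_pos: [0.5034, 0.156, 0.0855] wrist_force: [-3.0, 1.0, 6.6] opening: 0.0005
```

```bash
f(){ tr '\n' ' ' | sed 's/orientation.*wrist/wrist/'; echo; }
for k in 1 ; do python3 -m handwheel '[[0,0.001,0,0,0,0,0],[0,0,0,0,0,0,0]]'|f
python3 -m handwheel '[[0,0.001,0,0,0,0,0],[0,0,0,0,0,0,0]]'|f
python3 -m handwheel '[[0,0.001,0,0,0,0,0],[0,0,0,0,0,0,0]]'|f
done
```

```text
time_s: 4.72 tcp_pos: [0.5033, 0.156, 0.0846] wrist_force: [-3.8, 1.0, 6.2] opening: 0.0005 
time_s: 4.88 tcp_pos: [0.5031, 0.156, 0.0836] wrist_force: [-4.9, 0.7, 6.7] opening: 0.0002 
time_s: 5.05 tcp_pos: [0.503, 0.1561, 0.0827] wrist_force: [-4.5, 0.9, 8.8] opening: 0.0005
```

```bash
f(){ tr '\n' ' ' | sed 's/orientation.*wrist/wrist/'; echo; }
python3 -m handwheel '[[0,0.0007,0,0,0,0,0],[0,0,0,0,0,0,0]]'|f
python3 -m handwheel '[[0,0.0007,0,0,0,0,0],[0,0,0,0,0,0,0]]'|f
```

```text
time_s: 5.22 tcp_pos: [0.503, 0.1561, 0.082] wrist_force: [-5.3, 0.7, 9.1] opening: 0.0005 
time_s: 5.38 tcp_pos: [0.503, 0.1561, 0.0816] wrist_force: [-6.9, 0.4, 13.5] opening: 0.0006
```

```bash
f(){ tr '\n' ' ' | sed 's/orientation.*wrist/wrist/'; echo; }
python3 -m handwheel '[[0,0,0,0,0,0,0]]'|f
python3 -m handwheel '[[0,0,0,0,0,0,0]]'|f
python3 -m handwheel '[[0,0.0002,0,0,0,0,0],[0,0,0,0,0,0,0]]'|f

```

```text
time_s: 5.47 tcp_pos: [0.5029, 0.1561, 0.0817] wrist_force: [-6.1, 0.6, 13.2] opening: 0.0002 
time_s: 5.55 tcp_pos: [0.503, 0.1561, 0.0817] wrist_force: [-5.4, 0.4, 14.1] opening: 0.0005 
time_s: 5.72 tcp_pos: [0.503, 0.1561, 0.0816] wrist_force: [-6.6, 0.7, 14.9] opening: 0.0001
```

Left stop reached: TCP stays at 0.0816 while the force climbs, and the leaf gave about 9 N just before the stop. Next I'll lift and go to the middle clamp.

```bash
f(){ tr '\n' ' ' | sed 's/orientation.*wrist/wrist/'; echo; }
python3 -m handwheel '[[0,-0.006,0,0,0,0,0],[0,-0.012,0,0,0,0,0],[0,-0.016,0,0,0,0,0],[0,0,-0.025,0.002,0,0,0],[0,0,-0.035,0.002,0,0,0],[0,0,-0.035,0.002,0,0,0],[0,0,-0.035,0.002,0,0,0],[0,0,-0.017,0,0,0,0],[0,0,0,0,0,0,0],[0,0.01,0,0,0,0,0],[0,0.006,0,0,0,0,0],[0,0,0,0,0,0,0]]'|f
python3 -m handwheel '[[0,0,0,0,0,0,0]]'|f

```

```text
time_s: 6.72 tcp_pos: [0.5106, 0.01, 0.0972] wrist_force: [-0.7, -0.1, -0.1] opening: 0.0004 
time_s: 6.8 tcp_pos: [0.5111, 0.01, 0.0981] wrist_force: [0.6, -0.1, 0.2] opening: 0.0004
```

```bash
f(){ tr '\n' ' ' | sed 's/orientation.*wrist/wrist/'; echo; }
python3 -m handwheel '[[0,0.005,0,0,0,0,0],[0,0,0,0,0,0,0]]'|f
python3 -m handwheel '[[0,0.002,0,0,0,0,0],[0,0,0,0,0,0,0]]'|f
python3 -m handwheel '[[0,0.002,0,0,0,0,0],[0,0,0,0,0,0,0]]'|f
python3 -m handwheel '[[0,0.002,0,0,0,0,0],[0,0,0,0,0,0,0]]'|f
python3 -m handwheel '[[0,0.002,0,0,0,0,0],[0,0,0,0,0,0,0]]'|f
python3 -m handwheel '[[0,0.001,0,0,0,0,0],[0,0,0,0,0,0,0]]'|f
python3 -m handwheel '[[0,0.001,0,0,0,0,0],[0,0,0,0,0,0,0]]'|f
```

```text
time_s: 6.97 tcp_pos: [0.5115, 0.0096, 0.0933] wrist_force: [-0.3, -0.6, 1.0] opening: 0.0004 
time_s: 7.13 tcp_pos: [0.5116, 0.0092, 0.0917] wrist_force: [-0.6, 0.1, 0.4] opening: 0.0002 
time_s: 7.3 tcp_pos: [0.5117, 0.009, 0.0898] wrist_force: [-0.2, -0.8, 0.3] opening: 0.0006 
time_s: 7.47 tcp_pos: [0.5117, 0.0089, 0.0878] wrist_force: [0.5, 0.2, -0.5] opening: 0.0005 
time_s: 7.63 tcp_pos: [0.5117, 0.0089, 0.0858] wrist_force: [1.1, -0.1, 0.8] opening: 0.0002 
time_s: 7.8 tcp_pos: [0.5116, 0.009, 0.0849] wrist_force: [-0.5, 0.2, 1.0] opening: -0.0002 
time_s: 7.97 tcp_pos: [0.5116, 0.009, 0.0839] wrist_force: [-0.6, -0.3, 1.1] opening: 0.0003
```

Very soft here. I'll continue down carefully.

```bash
f(){ tr '\n' ' ' | sed 's/orientation.*wrist/wrist/'; echo; }
python3 -m handwheel '[[0,0.001,0,0,0,0,0],[0,0,0,0,0,0,0]]'|f
python3 -m handwheel '[[0,0.001,0,0,0,0,0],[0,0,0,0,0,0,0]]'|f
python3 -m handwheel '[[0,0.0007,0,0,0,0,0],[0,0,0,0,0,0,0]]'|f
python3 -m handwheel '[[0,0.0007,0,0,0,0,0],[0,0,0,0,0,0,0]]'|f
python3 -m handwheel '[[0,0.0007,0,0,0,0,0],[0,0,0,0,0,0,0]]'|f
python3 -m handwheel '[[0,0.0007,0,0,0,0,0],[0,0,0,0,0,0,0]]'|f
```

```text
time_s: 8.13 tcp_pos: [0.5116, 0.009, 0.0829] wrist_force: [-0.8, 0.3, 1.6] opening: 0.0006 
time_s: 8.3 tcp_pos: [0.5116, 0.009, 0.0819] wrist_force: [-1.3, 0.7, 0.9] opening: 0.0004 
time_s: 8.47 tcp_pos: [0.5116, 0.009, 0.0812] wrist_force: [-1.1, 0.5, 2.1] opening: 0.0003 
time_s: 8.63 tcp_pos: [0.5116, 0.009, 0.0805] wrist_force: [-1.3, 0.1, 1.0] opening: 0.0005 
time_s: 8.8 tcp_pos: [0.5116, 0.009, 0.0798] wrist_force: [-1.3, 0.8, 1.5] opening: 0.0006 
time_s: 8.97 tcp_pos: [0.5116, 0.009, 0.0791] wrist_force: [-2.2, 0.1, 1.7] opening: 0.0005
```

```bash
f(){ tr '\n' ' ' | sed 's/orientation.*wrist/wrist/'; echo; }
python3 -m handwheel '[[0,0.0005,0,0,0,0,0],[0,0,0,0,0,0,0]]'|f
python3 -m handwheel '[[0,0.0005,0,0,0,0,0],[0,0,0,0,0,0,0]]'|f
python3 -m handwheel '[[0,0.0005,0,0,0,0,0],[0,0,0,0,0,0,0]]'|f
```

```text
time_s: 9.13 tcp_pos: [0.5116, 0.009, 0.0786] wrist_force: [-2.1, -0.5, 1.4] opening: 0.0005 
time_s: 9.3 tcp_pos: [0.5116, 0.009, 0.0781] wrist_force: [-2.1, -0.1, 2.6] opening: 0.0002 
time_s: 9.47 tcp_pos: [0.5117, 0.009, 0.0777] wrist_force: [-1.8, -0.7, 3.6] opening: 0.0002
```

```bash
f(){ tr '\n' ' ' | sed 's/orientation.*wrist/wrist/'; echo; }
python3 -m handwheel '[[0,0.0005,0,0,0,0,0],[0,0,0,0,0,0,0]]'|f
python3 -m handwheel '[[0,0.0004,0,0,0,0,0],[0,0,0,0,0,0,0]]'|f
```

```text
time_s: 9.63 tcp_pos: [0.5117, 0.009, 0.0773] wrist_force: [-3.1, -0.9, 5.2] opening: 0.0004 
time_s: 9.8 tcp_pos: [0.5117, 0.009, 0.077] wrist_force: [-3.1, -0.8, 7.5] opening: 0.0001
```

Middle stop reached near TCP 0.0775, with only about 2 N just before it. Now the right clamp.

```bash
f(){ tr '\n' ' ' | sed 's/orientation.*wrist/wrist/'; echo; }
python3 -m handwheel '[[0,0,0,0,0,0,0],[0,0,0,0,0,0,0],[0,-0.006,0,0,0,0,0],[0,-0.012,0,0,0,0,0],[0,-0.016,0,0,0,0,0],[0,0,-0.025,-0.006,0,0,0],[0,0,-0.035,-0.006,0,0,0],[0,0,-0.035,-0.006,0,0,0],[0,0,-0.032,-0.005,0,0,0],[0,0,-0.012,0,0,0,0],[0,0,0,0,0,0,0],[0,0.008,0,0,0,0,0]]'|f
python3 -m handwheel '[[0,0,0,0,0,0,0],[0,0,0,0,0,0,0]]'|f
python3 -m handwheel '[[0,0.004,0,0,0,0,0],[0,0,0,0,0,0,0]]'|f
python3 -m handwheel '[[0,0.002,0,0,0,0,0],[0,0,0,0,0,0,0]]'|f
python3 -m handwheel '[[0,0.002,0,0,0,0,0],[0,0,0,0,0,0,0]]'|f

```

```text
time_s: 10.8 tcp_pos: [0.49, -0.1304, 0.1038] wrist_force: [0.0, 0.9, 0.8] opening: 0.0006 
time_s: 10.97 tcp_pos: [0.4885, -0.1287, 0.1021] wrist_force: [-0.9, -0.6, 0.3] opening: 0.0007 
time_s: 11.13 tcp_pos: [0.4886, -0.129, 0.0981] wrist_force: [-0.9, 0.2, -0.1] opening: 0.0006 
time_s: 11.3 tcp_pos: [0.4887, -0.1296, 0.0965] wrist_force: [-0.6, -0.2, -0.2] opening: 0.0004 
time_s: 11.47 tcp_pos: [0.4886, -0.1299, 0.0945] wrist_force: [-0.0, 0.1, -0.2] opening: 0.0005
```

```bash
f(){ tr '\n' ' ' | sed 's/orientation.*wrist/wrist/'; echo; }
python3 -m handwheel '[[0,0.002,0,0,0,0,0],[0,0,0,0,0,0,0]]'|f
python3 -m handwheel '[[0,0.002,0,0,0,0,0],[0,0,0,0,0,0,0]]'|f
python3 -m handwheel '[[0,0.002,0,0,0,0,0],[0,0,0,0,0,0,0]]'|f
python3 -m handwheel '[[0,0.002,0,0,0,0,0],[0,0,0,0,0,0,0]]'|f
python3 -m handwheel '[[0,0.001,0,0,0,0,0],[0,0,0,0,0,0,0]]'|f
python3 -m handwheel '[[0,0.001,0,0,0,0,0],[0,0,0,0,0,0,0]]'|f
python3 -m handwheel '[[0,0.001,0,0,0,0,0],[0,0,0,0,0,0,0]]'|f
```

```text
time_s: 11.63 tcp_pos: [0.4886, -0.13, 0.0926] wrist_force: [0.1, -1.1, -0.6] opening: 0.0006 
time_s: 11.8 tcp_pos: [0.4887, -0.1301, 0.0906] wrist_force: [0.1, -0.5, 1.4] opening: 0.0007 
time_s: 11.97 tcp_pos: [0.4887, -0.1301, 0.0886] wrist_force: [0.2, 0.1, 1.4] opening: 0.0006 
time_s: 12.13 tcp_pos: [0.4886, -0.13, 0.0866] wrist_force: [-0.2, -0.3, 2.9] opening: 0.0008 
time_s: 12.3 tcp_pos: [0.4885, -0.13, 0.0857] wrist_force: [-1.5, -1.2, 3.7] opening: 0.0003 
time_s: 12.47 tcp_pos: [0.4885, -0.13, 0.0847] wrist_force: [-2.2, 0.3, 4.1] opening: 0.0003 
time_s: 12.63 tcp_pos: [0.4885, -0.13, 0.0836] wrist_force: [-2.4, -0.6, 4.5] opening: 0.0002
```

```bash
f(){ tr '\n' ' ' | sed 's/orientation.*wrist/wrist/'; echo; }
python3 -m handwheel '[[0,0.001,0,0,0,0,0],[0,0,0,0,0,0,0]]'|f
python3 -m handwheel '[[0,0.001,0,0,0,0,0],[0,0,0,0,0,0,0]]'|f
python3 -m handwheel '[[0,0.001,0,0,0,0,0],[0,0,0,0,0,0,0]]'|f
python3 -m handwheel '[[0,0.0006,0,0,0,0,0],[0,0,0,0,0,0,0]]'|f
python3 -m handwheel '[[0,0.0006,0,0,0,0,0],[0,0,0,0,0,0,0]]'|f
```

```text
time_s: 12.8 tcp_pos: [0.4885, -0.13, 0.0826] wrist_force: [-3.0, -0.6, 5.5] opening: 0.0007 
time_s: 12.97 tcp_pos: [0.4885, -0.13, 0.0816] wrist_force: [-4.1, 0.4, 4.6] opening: -0.0001 
time_s: 13.13 tcp_pos: [0.4885, -0.13, 0.0807] wrist_force: [-4.7, -0.2, 4.1] opening: 0.0003 
time_s: 13.3 tcp_pos: [0.4885, -0.13, 0.0801] wrist_force: [-3.5, 0.2, 5.9] opening: 0.0005 
time_s: 13.47 tcp_pos: [0.4884, -0.13, 0.0795] wrist_force: [-4.5, -0.5, 5.8] opening: 0.0001
```

```bash
f(){ tr '\n' ' ' | sed 's/orientation.*wrist/wrist/'; echo; }
python3 -m handwheel '[[0,0.0005,0,0,0,0,0],[0,0,0,0,0,0,0]]'|f
python3 -m handwheel '[[0,0.0005,0,0,0,0,0],[0,0,0,0,0,0,0]]'|f
python3 -m handwheel '[[0,0.0004,0,0,0,0,0],[0,0,0,0,0,0,0]]'|f
```

```text
time_s: 13.63 tcp_pos: [0.4884, -0.13, 0.079] wrist_force: [-5.2, 0.0, 6.0] opening: 0.0003 
time_s: 13.8 tcp_pos: [0.4883, -0.13, 0.0786] wrist_force: [-5.3, 0.3, 8.1] opening: -0.0001 
time_s: 13.97 tcp_pos: [0.4883, -0.13, 0.0784] wrist_force: [-5.2, 0.1, 11.3] opening: 0.0005
```

Right stop reached near TCP 0.0785, with about 6 N before it. So the middle leaf is the softest. I'll lift away and look at the weight.

```bash
python3 -m handwheel '[[0,0,0,0,0,0,0],[0,0,0,0,0,0,0],[0,-0.006,0,0,0,0,0],[0,-0.014,0,0,0,0,0],[0,-0.035,0,0,0,0,0],[0,-0.035,0,0,0,0,0],[60,-0.035,-0.035,0.015,0,0,0],[60,-0.035,-0.035,0.015,0,0,0],[60,0,-0.04,0.015,0,0,0],[60,0,-0.04,0.015,0,0,0],[60,0,-0.04,0.015,0,0,0],[60,0,-0.04,0.015,0,0,0]]'
python3 -m handwheel '[[60,0,0,0,0,0,0],[60,0,0,0,0,0,0]]'
python3 - <<'E'
from h import *
ob()
cal=imaging.get_calibration('wrist')
p,d=snap('wrist','w4.png')
for r in nets.tip_of('wrist','weight_mid')[:4]: print(round(r['score'],2),np.round(r['xyz'],4))
hsv=cv2.cvtColor(p,cv2.COLOR_RGB2HSV)
m=((hsv[...,0]>10)&(hsv[...,0]<30)&(hsv[...,1]>140)&(hsv[...,2]>60)).astype(np.uint8)
n,l,s,ce=cv2.connectedComponentsWithStats(m)
for i in range(1,n):
    if s[i,4]<150: continue
    w=np.array([px2w('wrist',u,v,d[v,u],cal) for v,u in zip(*np.where(l==i))])
    hi=w[w[:,2]>w[:,2].max()-.006]
    print(s[i],'top z',np.round(np.median(hi[:,2]),4),'ctr',np.round((hi.max(0)+hi.min(0))/2,4),'ext',np.round(np.ptp(hi,0),4))
E
```

```text
time_s: 14.97
tcp_pos: [0.5726, -0.3445, 0.2249]
orientation: [-0.001, 1.569, -0.0]
wrist_force: [0.0, 0.2, -0.5]
opening: 0.0386
time_s: 15.13
tcp_pos: [0.572, -0.3443, 0.2237]
orientation: [0.002, 1.57, -0.002]
wrist_force: [-1.2, 0.6, -0.1]
opening: 0.0517
t 15.1333 tcp [ 0.572  -0.3443  0.2237] F [-1.18  0.58 -0.1 ] open 0.0517
[[ 0.     0.002  1.   ]
 [ 0.     1.    -0.002]
 [-1.     0.     0.   ]]
0.96 [ 0.6024 -0.3696  0.0372]
0.87 [ 0.5304 -0.362   0.0352]
0.61 [ 0.4592 -0.354   0.0336]
[ 530  113   55   91 2090] top z 0.3875 ctr [ 0.4969 -0.3451  0.3875] ext [0. 0. 0.]
[286 164  30  32 755] top z 0.3875 ctr [ 0.4969 -0.3451  0.3875] ext [0. 0. 0.]
[   0  251   59  107 3050] top z 0.3875 ctr [ 0.4969 -0.3451  0.3875] ext [0. 0. 0.]
[  0 283  10  37 192] top z 0.069 ctr [ 0.6613 -0.6773  0.0704] ext [0.0253 0.0034 0.0059]
[ 282  311   45   45 1378] top z 0.3875 ctr [ 0.4969 -0.3451  0.3875] ext [0. 0. 0.]
[180 343  25  68 447] top z 0.3875 ctr [ 0.4969 -0.3451  0.3875] ext [0. 0. 0.]
[431 343  26  68 433] top z 0.3875 ctr [ 0.4969 -0.3451  0.3875] ext [0. 0. 0.]
[ 194  415  399   28 3505] top z 0.3875 ctr [ 0.4969 -0.3451  0.3875] ext [0. 0. 0.]
```

View pics/w4.png

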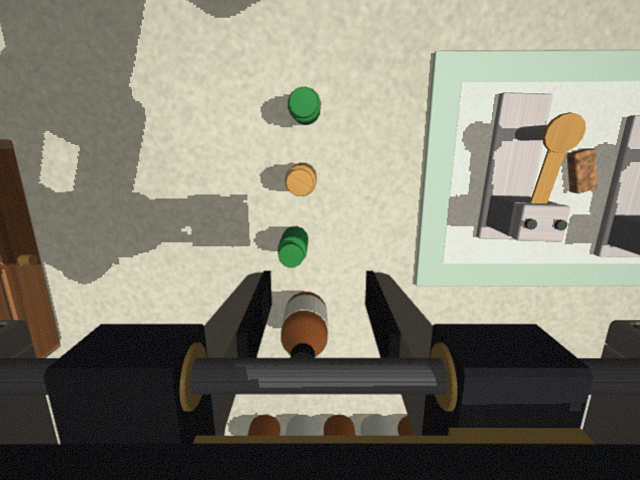

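Brass weight at (301,180), greens at (304,104) and (292,246). Some pixels have no depth reading, so I'll redo the measurement with those filtered out.

```bash
python3 - <<'E'
from h import *
cal=imaging.get_calibration('wrist')
p,d=snap('wrist','w5.png')
hsv=cv2.cvtColor(p,cv2.COLOR_RGB2HSV)
m=((hsv[...,0]>10)&(hsv[...,0]<30)&(hsv[...,1]>140)&(hsv[...,2]>60)&(d>0.1)).astype(np.uint8)
m[:,:250]=0;m[:,350:]=0;m[300:]=0
w=np.array([px2w('wrist',u,v,d[v,u],cal) for v,u in zip(*np.where(m>0))])
print(len(w),np.percentile(w[:,2],[1,10,50,90,99]))
for lo,h in [(.06,.075),(.03,.06)]:
    hi=w[(w[:,2]>lo)&(w[:,2]<h)]
    a,b=np.percentile(hi,[1,99],axis=0); print(lo,len(hi),np.round(np.median(hi[:,2]),4),np.round((a+b)/2,4),np.round(b-a,4))
p,d=snap('scene','s5.png'); cal=imaging.get_calibration('scene')
for r in nets.tip_of('scene','weight_mid')[:4]: print(round(r['score'],2),np.round(r['xyz'],4))
c=nets.cut_out('scene','weight_mid')
for r in c[:4]:
    v,u=np.where(r['mask']); w=np.array([px2w('scene',x,y,d[y,x],cal) for y,x in zip(v,u) if d[y,x]>0])
    hi=w[w[:,2]>.064]; a,b=np.percentile(hi,[1,99],axis=0); print(round(r['score'],2),u.mean(),v.mean(),p[v,u].mean(0).round(),np.round((a+b)/2,4),np.round(b-a,4))
E
```

```text
779 [0.01150339 0.05090861 0.06912968 0.07026778 0.07117356]
0.06 568 0.0695 [ 0.5305 -0.3632  0.068 ] [0.0236 0.0236 0.0064]
0.03 178 0.0519 [ 0.5298 -0.3627  0.0437] [0.0287 0.0277 0.0207]
0.63 [ 0.4579 -0.3544  0.0357]
0.56 [ 0.6046 -0.3772  0.0353]
0.93 178.61592505854802 372.27868852459017 [127. 100.  55.] [ 0.531  -0.3626  0.067 ] [0.0232 0.0229 0.0056]
0.81 156.6820987654321 352.8240740740741 [33. 81. 42.] [ 0.5143 -0.3684  0.1419] [0.1307 0.0223 0.155 ]
0.67 200.36342592592592 399.33101851851853 [37. 93. 48.] [ 0.6043 -0.3727  0.0669] [0.0229 0.023  0.0054]
0.17 339.338948787062 221.51415094339623 [129. 121. 111.] [0.547  0.1477 0.0748] [0.1075 0.0432 0.0207]
```

```bash
python3 -m handwheel '[[60,0,-0.01,-0.02,0,0,0],[60,0,-0.009,-0.021,0,0,0],[60,0.03,0,0,0,0,0],[60,0.035,0,0,0,0,0],[60,0.035,0,0,0,0,0],[60,0.02,0,0,0,0,0],[60,0,0,0,0,0,0],[60,0,0,0,0,0,0]]'
```

```text
time_s: 16.1
tcp_pos: [0.5302, -0.3606, 0.1044]
orientation: [0.0, 1.572, 0.001]
wrist_force: [0.4, -0.2, 0.2]
opening: 0.055
```

```bash
python3 -m handwheel '[[60,0.02,-0.002,0,0,0,0],[60,0.03,0,0,0,0,0],[60,0.02,0,0,0,0,0],[60,0.01,0,0,0,0,0],[60,0,0,0,0,0,0],[60,0,0,0,0,0,0]]'
python3 -m handwheel '[[40,0,0,0,0,0,0],[40,0,0,0,0,0,0]]' 20
python3 -m handwheel '[[25,0,0,0,0,0,0],[25,0,0,0,0,0,0],[25,0,0,0,0,0,0],[25,0,0,0,0,0,0]]' 20
```

```text
time_s: 16.6
tcp_pos: [0.5314, -0.3639, 0.0261]
orientation: [-0.001, 1.569, -0.0]
wrist_force: [1.0, -1.0, 0.6]
opening: 0.0549
time_s: 16.77
tcp_pos: [0.5317, -0.3642, 0.0265]
orientation: [-0.002, 1.568, -0.001]
wrist_force: [-0.1, -0.5, -0.5]
opening: 0.0437
time_s: 17.1
tcp_pos: [0.531, -0.3632, 0.0257]
orientation: [0.0, 1.57, 0.0]
wrist_force: [-0.2, 3.6, 7.4]
opening: 0.0315
```

```bash
python3 -m handwheel '[[20,0,0,0,0,0,0],[20,-0.01,0,0,0,0,0],[20,-0.03,0,0,0,0,0],[20,-0.03,0,0,0,0,0],[20,-0.03,0,0,0,0,0],[20,-0.02,0,0,0,0,0],[20,0,0,0,0,0,0],[20,0,0,0,0,0,0]]' 25
python3 - <<'E'
from h import *
ob(); snap('scene','s6.png'); snap('wrist','w6.png')
E
```

```text
time_s: 17.77
tcp_pos: [0.5307, -0.3638, 0.1454]
orientation: [-0.001, 1.569, -0.001]
wrist_force: [-0.2, 0.5, -4.4]
opening: 0.0314
t 17.7667 tcp [ 0.5307 -0.3638  0.1454] F [-0.18  0.54 -4.39] open 0.0314
[[ 0.002 -0.     1.   ]
 [-0.001  1.     0.   ]
 [-1.    -0.001  0.002]]
```

View pics/s6.png

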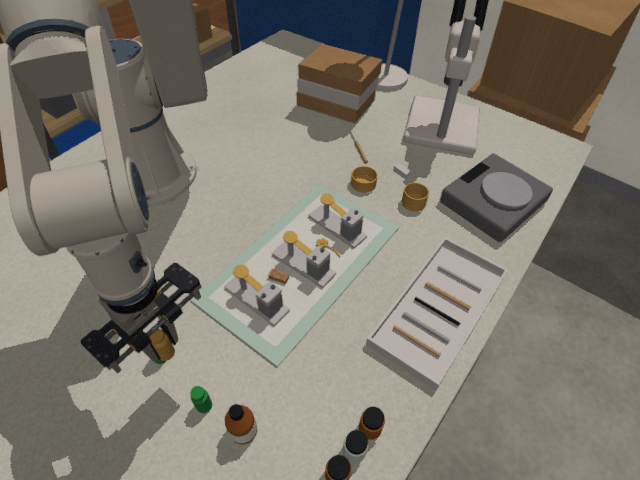

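View pics/w6.png

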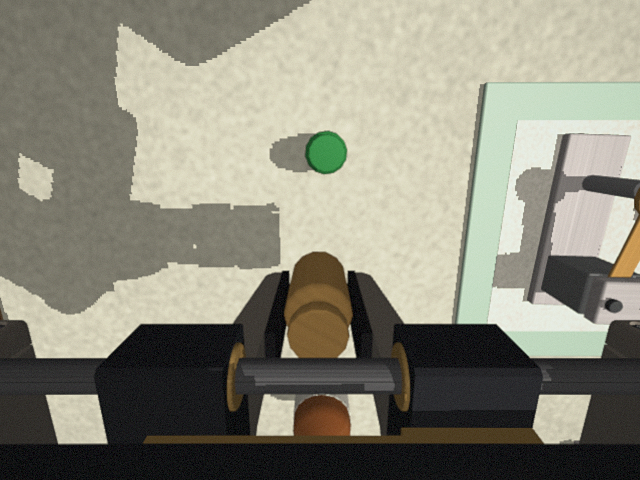

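The weight is held upright and the green look-alikes haven't moved. I'll carry it to the middle leaf, 34 mm above the disc.

```bash
python3 -m handwheel '[[20,0,0.02,-0.001,0,0,0],[20,0,0.035,-0.002,0,0,0],[20,0,0.035,-0.002,0,0,0],[20,0,0.035,-0.002,0,0,0],[20,0,0.035,-0.002,0,0,0],[20,0,0.035,-0.002,0,0,0],[20,0,0.035,-0.002,0,0,0],[20,0,0.035,-0.002,0,0,0],[20,0,0.035,-0.002,0,0,0],[20,0,0.035,-0.002,0,0,0],[20,0,0.025,-0.002,0,0,0],[20,0,0.013,0,0,0,0]]'
python3 -m handwheel '[[20,0,0,0,0,0,0],[20,0,0,0,0,0,0],[20,0,0,0,0,0,0]]'
python3 - <<'E'
from h import *
ob(); snap('wrist','w7.png')
E
```

```text
time_s: 18.87
tcp_pos: [0.5073, 0.0123, 0.1426]
orientation: [-0.001, 1.575, 0.002]
wrist_force: [-0.4, -1.1, -3.8]
opening: 0.0315
time_s: 19.12
tcp_pos: [0.5088, 0.0089, 0.1435]
orientation: [-0.001, 1.573, 0.0]
wrist_force: [-0.2, -0.2, -2.9]
opening: 0.0312
t 19.1167 tcp [0.5088 0.0089 0.1435] F [-0.21 -0.18 -2.88] open 0.0312
[[-0.002 -0.     1.   ]
 [-0.     1.     0.   ]
 [-1.    -0.    -0.002]]
```

View pics/w7.png

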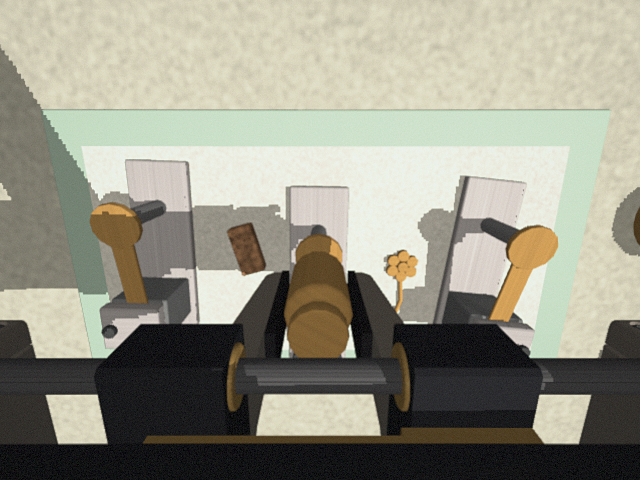

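The weight hangs over the middle disc (320,250), lined up in y. Now I'll lower it.

```bash
f(){ tr '\n' ' ' | sed 's/orientation.*wrist/wrist/'; echo; }
python3 -m handwheel '[[20,0.015,0,0.0015,0,0,0],[20,0.014,0,0,0,0,0],[20,0,0,0,0,0,0],[20,0,0,0,0,0,0]]'|f
python3 -m handwheel '[[20,0.003,0,0,0,0,0],[20,0.003,0,0,0,0,0],[20,0,0,0,0,0,0]]'|f
python3 -m handwheel '[[20,0.002,0,0,0,0,0],[20,0.002,0,0,0,0,0],[20,0,0,0,0,0,0]]'|f
python3 -m handwheel '[[20,0.002,0,0,0,0,0],[20,0.001,0,0,0,0,0],[20,0,0,0,0,0,0]]'|f
python3 -m handwheel '[[20,0.001,0,0,0,0,0],[20,0,0,0,0,0,0]]'|f
```

```text
time_s: 19.5 tcp_pos: [0.5102, 0.0086, 0.115] wrist_force: [0.8, -0.4, -3.6] opening: 0.0313 
time_s: 19.75 tcp_pos: [0.511, 0.0093, 0.1096] wrist_force: [-0.9, -0.6, -4.6] opening: 0.0312 
time_s: 20.0 tcp_pos: [0.5109, 0.0096, 0.1055] wrist_force: [-0.1, 0.0, -2.7] opening: 0.0313 
time_s: 20.25 tcp_pos: [0.5108, 0.0096, 0.1024] wrist_force: [0.5, 0.7, -1.9] opening: 0.0313 
time_s: 20.42 tcp_pos: [0.5108, 0.0096, 0.1015] wrist_force: [-0.4, -0.1, -2.5] opening: 0.0315
```

```bash
f(){ tr '\n' ' ' | sed 's/orientation.*wrist/wrist/'; echo; }
python3 -m handwheel '[[20,0.002,0,0,0,0,0],[20,0,0,0,0,0,0]]'|f
python3 -m handwheel '[[20,0.001,0,0,0,0,0],[20,0,0,0,0,0,0]]'|f
python3 -m handwheel '[[20,0.001,0,0,0,0,0],[20,0,0,0,0,0,0]]'|f
python3 -m handwheel '[[20,0.001,0,0,0,0,0],[20,0,0,0,0,0,0]]'|f
python3 -m handwheel '[[20,0.0005,0,0,0,0,0],[20,0,0,0,0,0,0]]'|f
python3 -m handwheel '[[20,0.0005,0,0,0,0,0],[20,0,0,0,0,0,0]]'|f
```

```text
time_s: 20.58 tcp_pos: [0.5109, 0.0095, 0.0994] wrist_force: [0.1, -0.2, -2.8] opening: 0.0312 
time_s: 20.75 tcp_pos: [0.5108, 0.0095, 0.0984] wrist_force: [-0.3, 0.3, -2.2] opening: 0.0319 
time_s: 20.92 tcp_pos: [0.5108, 0.0095, 0.0975] wrist_force: [-0.2, 0.1, -1.7] opening: 0.0315 
time_s: 21.08 tcp_pos: [0.5108, 0.0095, 0.0965] wrist_force: [-0.5, 1.2, -2.1] opening: 0.0314 
time_s: 21.25 tcp_pos: [0.5108, 0.0095, 0.096] wrist_force: [-0.9, 0.3, -1.7] opening: 0.0316 
time_s: 21.42 tcp_pos: [0.5108, 0.0095, 0.0955] wrist_force: [-1.3, -0.8, -1.1] opening: 0.0314
```

```bash
f(){ tr '\n' ' ' | sed 's/orientation.*wrist/wrist/'; echo; }
python3 -m handwheel '[[20,0.0005,0,0,0,0,0],[20,0,0,0,0,0,0]]'|f
python3 -m handwheel '[[20,0.0005,0,0,0,0,0],[20,0,0,0,0,0,0]]'|f
python3 -m handwheel '[[20,0.0005,0,0,0,0,0],[20,0,0,0,0,0,0]]'|f
```

```text
time_s: 21.58 tcp_pos: [0.5108, 0.0095, 0.0951] wrist_force: [-2.3, -0.6, 0.3] opening: 0.0313 
time_s: 21.75 tcp_pos: [0.5108, 0.0095, 0.0947] wrist_force: [-3.2, -0.2, 1.6] opening: 0.0312 
time_s: 21.92 tcp_pos: [0.5108, 0.0095, 0.0942] wrist_force: [-3.5, -0.4, 3.8] opening: 0.0314
```

It's on the stop: the force rises steeply at TCP 0.095. I'll relieve it slightly and open slowly.

```bash
f(){ tr '\n' ' ' | sed 's/orientation.*wrist/wrist/'; echo; }
python3 -m handwheel '[[20,-0.0004,0,0,0,0,0],[20,0,0,0,0,0,0]]'|f
python3 -m handwheel '[[36,0,0,0,0,0,0],[37,0,0,0,0,0,0],[39,0,0,0,0,0,0],[42,0,0,0,0,0,0],[46,0,0,0,0,0,0],[50,0,0,0,0,0,0]]'|f
python3 -m handwheel '[[58,0,0,0,0,0,0],[60,0,0,0,0,0,0],[60,0,0,0,0,0,0]]'|f
python3 - <<'E'
from h import *
ob(); snap('wrist','w8.png'); snap('scene','s8.png')
E
```

```text
time_s: 22.08 tcp_pos: [0.5108, 0.0095, 0.0945] wrist_force: [-2.5, 0.1, 2.6] opening: 0.0313 
time_s: 22.58 tcp_pos: [0.5111, 0.0095, 0.0945] wrist_force: [-0.4, -0.2, -0.5] opening: 0.0454 
time_s: 22.83 tcp_pos: [0.5109, 0.0095, 0.0945] wrist_force: [-0.1, -0.4, 0.6] opening: 0.0554 
t 22.8333 tcp [0.5109 0.0095 0.0945] F [-0.08 -0.45  0.62] open 0.0554
[[ 0. -0.  1.]
 [-0.  1.  0.]
 [-1. -0.  0.]]
```

View pics/w8.png

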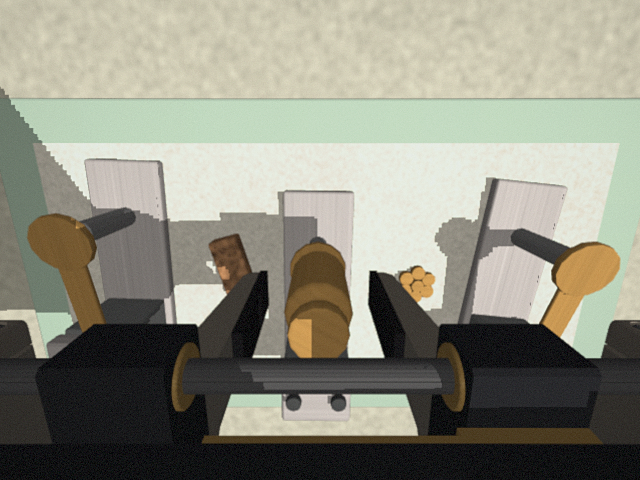

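The weight stands freely with the jaws open either side. I'll raise the arm straight up and check.

```bash
python3 -m handwheel '[[60,-0.01,0,0,0,0,0],[60,-0.02,0,0,0,0,0],[60,-0.03,0,0,0,0,0],[60,-0.04,0,0,0,0,0],[60,-0.04,0,0,0,0,0],[60,0,0,0.03,0,0,0],[60,0,0,0.03,0,0,0],[60,0,0,0.02,0,0,0],[60,0,0,0,0,0,0],[60,0,0,0,0,0,0]]'
python3 - <<'E'
from h import *
ob(); 
cal=imaging.get_calibration('wrist'); p,d=snap('wrist','w9.png')
for r in nets.tip_of('wrist','weight_mid')[:3]: print('w',round(r['score'],2),np.round(r['xyz'],4))
for r in nets.tip_of('wrist','tip_a')[:4]: print('tip',round(r['score'],2),np.round(r['xyz'],4))
hsv=cv2.cvtColor(p,cv2.COLOR_RGB2HSV)
m=((hsv[...,0]>10)&(hsv[...,0]<30)&(hsv[...,1]>140)&(hsv[...,2]>60)&(d>0.05)); m[330:]=0
v,u=np.where(m); w=np.array([px2w('wrist',a,b,d[b,a],cal) for b,a in zip(v,u)])
w=w[(abs(w[:,1]-.009)<.03)&(abs(w[:,0]-.51)<.05)]
for lo,h in [(.128,.15),(.11,.123),(.06,.078)]:
    hi=w[(w[:,2]>lo)&(w[:,2]<h)]
    if len(hi)<5: print(lo,len(hi)); continue
    a,b=np.percentile(hi,[1,99],axis=0); print(lo,len(hi),'zmed',np.round(np.median(hi[:,2]),4),np.round((a+b)/2,4),np.round(b-a,4))
p,d=snap('scene','s9.png')
cv2.imwrite('pics/s9c.png',cv2.resize(p[180:330,200:420,::-1],None,fx=3.5,fy=3.5,interpolation=cv2.INTER_CUBIC))
E
```

```text
time_s: 23.77
tcp_pos: [0.5909, 0.0095, 0.2347]
orientation: [-0.0, 1.571, 0.0]
wrist_force: [-0.0, -0.2, -0.3]
opening: 0.0549
t 23.7667 tcp [0.5909 0.0095 0.2347] F [-0.04 -0.19 -0.27] open 0.0549
[[-0. -0.  1.]
 [-0.  1.  0.]
 [-1. -0. -0.]]
w 0.78 [0.5057 0.0093 0.1018]
tip 0.93 [0.5016 0.1544 0.0832]
tip 0.7 [ 0.49   -0.1331  0.085 ]
tip 0.55 [0.6487 0.3553 0.0019]
0.128 977 zmed 0.1385 [0.5102 0.0085 0.1383] [0.0235 0.0241 0.0036]
0.11 162 zmed 0.1212 [0.511  0.0085 0.1211] [0.029  0.0287 0.0034]
0.06 511 zmed 0.0689 [0.5439 0.0074 0.0689] [0.0316 0.0137 0.0031]
```

View pics/w9.png

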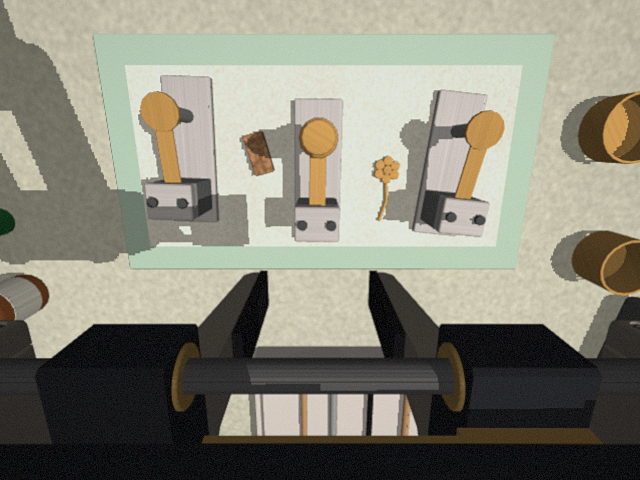

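View pics/s9c.png

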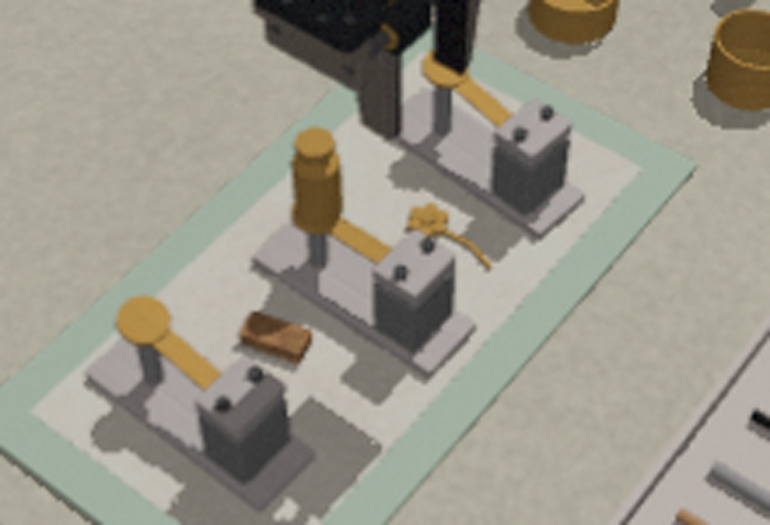

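```bash
python3 - <<'E'
from h import *
robot.sign_off(); ob()
E
```

```text
the job is handed in; nothing more can be done
the job is handed in; nothing more can be done
```

I pressed the three leaves in turn, left, middle, right, each down to its stop. The middle one was clearly the softest, so the brass weight now stands on it, and I handed the job in at about 24 s.

| Leaf | Force just before the stop | Highest force I applied (wrist reading) |
|---|---|---|
| Left | about 9 N | about 16 N |
| Middle | about 2 N | about 8 N |
| Right | about 6 N | about 12 N |

**Last checks:**
- **Weight position:** the weight stands free, and the gripper is well clear of everything. Its axis is at about (0.510, 0.0085). I measured the disc at rest at about (0.512, 0.008).
- **Leaf on its stop:** the top of the weight reads 0.1385 m, which puts its underside at about 0.070 m. That matches the stop I felt at about 0.0695 m.
- **Uprightness:** the knob and shoulder centres agree to within 1 mm.
- **Everything else:** the other two leaves read up at about 0.083–0.085 m. The flower and cork block look undisturbed in the last pictures. I did not measure the tins, bottle, probe and eraser again afterwards.

**One disagreement:** the trained network put the weight's centre about 5 mm nearer the robot than my own depth measurement. Its stated error is about 4 mm, so I relied on my measurement. I couldn't see the disc's centre under the weight, so I estimated its position at the stop from where it sits at rest.

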